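# Seat the sample-tube block in the dry-block heater

## Task

The dry-block heater is to warm the wide sample tubes from the rack: take the aluminium block with the six wide holes and seat it in the heater's empty well, flat on the well's floor and square, holes up. Set it down in the well rather than dropping it in, let go, and leave the other aluminium block where it stands.

Things in the scene. Friction and masses are not known exactly. Their poses are not given: they have to be found in the camera images.
- six_hole_block: Bare aluminium block to be seated, 50 (its x) x 84 (its y) x 56 mm high, about 0.35 kg, standing on the table, with six wide round holes (17 mm, 2 x 3) in its top. Origin: centre of the underside; z up. Best gripped across its 50 mm width (along its x), by no more than the top 20 mm.
- fifteen_hole_block: Bare aluminium block of the same outside size (50 x 84 x 56 mm) with fifteen small holes (9 mm, 3 x 5) in its top; not wanted. It stands loose on the table and must stay where it is. Origin: centre of the underside; z up.
- heater: White dry-block heater, fixed to the table: 190 (its x) x 160 (its y) mm, deck 60 mm high, with a sloping front panel (black display, two keys, knob) at its -x end, all below deck level. Origin: centre of the underside, on the table; z up.
- well (a point): Centre of the floor of the heater's rectangular well, 36 mm above the table and 24 mm below the deck; axes as the heater's, z up. The well is 62 (x) x 96 (y) mm, its upper 10 mm flaring to 74 x 108 mm at the deck, so a block has 6 mm of play a side; seated, the block's x lies along the well's x (either way round) and it stands 32 mm out of the deck.
Mind the look-alikes: they are no part of the job. Of the things that look like the heater, take the one that is nearest to the robot's base at the start.

How it is judged:
By the outcome, as a careful person would: the job done as asked, in the order asked, and still so for the second after the job is handed in, with the robot touching nothing.
It also fails if it takes over 38 s, if anything falls off the work surface, if the arm or the gripper's body presses on something with over 40 N, if the wrist force passes 120 N, or if a joint passes its speed limit or range.

## Robot

A 6-joint arm with a two-finger parallel gripper is mounted at the origin on a cart in front of the work surface, level with it; the furniture and walls round the work are solid. World frame = base frame: x ahead of the robot, y to its left, z up, the work surface at z = 0. Lengths are in m, angles in degrees, forces in N, time in s.
With the tool pointing down it reaches from about 0.35 to 0.85 m from the base axis. Payload 8.1 kg.
Tool frame: the origin (TCP) lies between the finger pads; the fingertips stand 19 mm ahead of it and the grasp point (between the pads) is the TCP (bot.tcp_to_tips is the distance from the TCP to the fingertips, in m); y points along the fingers, z is the direction in which the jaws open and shut, and the axes are right-handed (so a half turn about y gives the same grasp; the last joint's range is limited). The gripper opens to 85 mm and grips with 20 to 120 N. Pads are 22 mm wide; open, the fingers measure 114 mm over their backs; the gripper's body (76 mm by 85 mm) begins 54 mm behind the grasp point. The pads swing forward as they close: fully open they stand 13 mm farther back than shut.
Start: joints at [-75.997, 7.471, 85.268, -0, 87.261, -4.893], TCP at [0.194, -0.568, 0.213] pointing down, gripper open.
Joint ranges: [-169.43, 169.43], [-51.17, 129.36], [1.28, 143.12], [-76.62, 256.62], [0, 156.53], [-152.29, 152.29]. Speed limits (degrees/s): [136.94, 136.94, 159.86, 180, 180, 180].

## Interface

Orientations are given as a 3x3 rotation matrix whose columns are the frame's x, y, z axes.
In Python, from bench import sensors, imaging, order, bot gives the robot as it stands.
- The arm moves only by the tool arm_command, never from a script. Its argument "motion" is a list of rows, each a list of 7 numbers: the closure in counts, from 0 (fully open) to 255 (shut), then the shift along the tool's x, y, z in m, then the turn, a rotation vector about the tool's x, y, z in degrees. In form: [[claw, tx, ty, tz, wx, wy, wz], ...]. A call has 1 to 12 rows; each row shifts and turns the commanded pose from where the row before left it, along the tool's axes as they then stand; what a row does not reach is not made up. A row lasts 1/10 s, in which the tool goes at most 50 mm and 8.59 degrees, less where a joint would pass 70% of its speed; a pose out of reach is approached as far as the arm can. A call with a gripper value outside its range is refused whole. The fingers move at their own pace and stop on an object; "force" is the grip in N (left out, the last holds). Time passes only in rows, so rows that do not move let the fingers close. It gives the time, the measured TCP pose, the force and the opening at its end, in the units of the state.
- sensors.state(): the state, without advancing time (a new reading comes with each control period).
- imaging.capture(name): name is "scene" or "top"; returns the picture (420x560x3 uint8, blue, green, red); there is no depth.
- imaging.calibration(name): a dict with "fx", "fy", "cx", "cy" (pixels), "k1" (the pictures are not rectified: a ray, as slopes to the right and down, at radius r is drawn at 1 + k1 r^2 times it, then the intrinsics apply), "R" (3x3) and "t" (3): a world point X has camera coordinates R X + t. Camera axes: x right, y down, z forward; pixel columns grow to the right and rows downward; lengths in m; the calibration is good to about 2 mm. A picture is of the moment at which its call begins. calibration takes no time and is no camera call.
- order.finish_job(): hands the job in, once; it reports no verdict.
The state is a dict: "time": time; "q": joint angles; "joint_velocities": joint speeds; "joint_efforts": joint torques, N m; "ee_pos": TCP position; "orientation": TCP orientation; "force": force on the tool from outside, world axes, zero at the start; "torque": the same for the moment, N m; "grip_width": opening from 0.0 (shut) to 1.0 (fully open).
Only numpy, scipy, OpenCV 4.12 (cv2) and the standard library are available. Lean on these libraries where they do the work, as an engineer would, in place of code of your own. Each camera call takes 0.05 s, during which the arm holds its last target.

## Working session

There is one attempt and no reset: what is moved stays moved. The work goes in short steps, Python scripts to look and compute and a tool call to move; the robot and the scene stay as the last step left them, time stands still between calls to the robot, and variables do not carry over. Pictures are saved under pics/ and viewed, and the job is handed in when it is done.

Besides the shell and the picture viewer there is one more tool, called after ">>>" by a JSON object that holds its "method" and its "body". arm_command: Moves the arm, as the interface text tells. Its arguments: {"type":"object","properties":{"motion":{"type":"array"},"force":{"type":"number"}},"required":["motion"]}

```bash
mkdir -p pics; python3 - <<'E'
from bench import sensors, imaging, order, bot
import cv2,json
s=sensors.state(); print(s['time'],s['ee_pos'],s['orientation'],s['grip_width'],s['force'])
for n in("scene","top"):
    cv2.imwrite(f"pics/{n}0.png",imaging.capture(n)); print(n,imaging.calibration(n))
print(bot.tcp_to_tips)
E
```

```text
0.0 [ 0.19421335 -0.56709141  0.21235855] [[-9.46081583e-01 -4.20686327e-04  3.23928173e-01]
 [-3.23928402e-01  1.75055035e-03 -9.46079979e-01]
 [-1.69049667e-04 -9.99998379e-01 -1.79243570e-03]] 1.0002783727270215 [-0.17512264  0.05091921 -0.2800549 ]
scene {'fx': 542.0367769875049, 'fy': 542.0367769875049, 'cx': 278.5571511891072, 'cy': 205.4353583012037, 'k1': -0.01625342331445013, 'R': array([[-0.79388053, -0.60766845,  0.02219826],
       [-0.35327567,  0.43120441, -0.83021627],
       [ 0.49492425, -0.66693464, -0.55699926]]), 't': array([0.29857387, 0.28005016, 1.11815397])}
top {'fx': 544.7615882669037, 'fy': 544.7615882669037, 'cx': 281.3352704497281, 'cy': 215.56482609589395, 'k1': -0.1527457287074314, 'R': array([[ 0.0178187 , -0.99970387,  0.01657309],
       [-0.98686585, -0.0202468 , -0.16026808],
       [ 0.16055617, -0.01349965, -0.98693438]]), 't': array([-0.16466907,  0.48851142,  1.61719275])}
0.019
```

View pics/scene0.png

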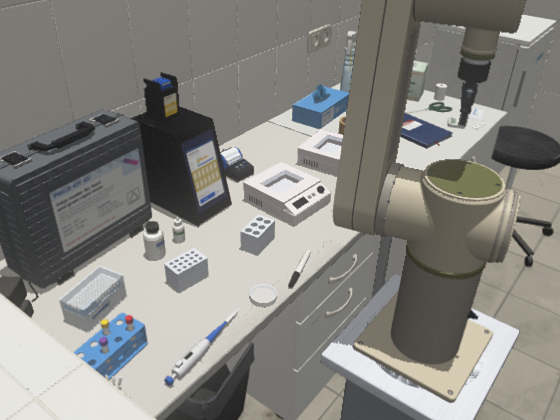

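View pics/top0.png

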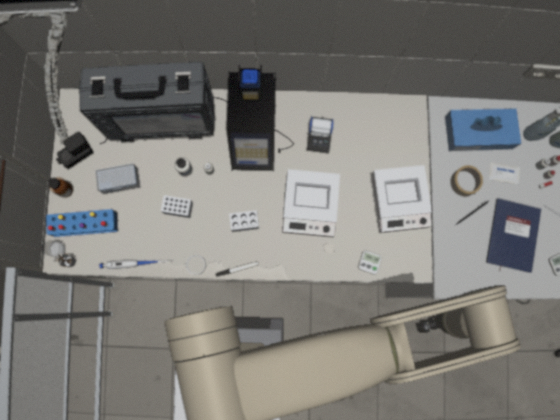

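Top view candidates: for the block, (176,206) and (243,220); for the heater, (311,203) and (403,198). Next I'll check each in enlarged crops.

```bash
python3 - <<'E'
import cv2,numpy as np
t=cv2.imread('pics/top0.png');s=cv2.imread('pics/scene0.png')
cv2.imwrite('pics/c1.png',cv2.resize(t[160:245,150:270],None,fx=6.6,fy=6.6,interpolation=cv2.INTER_CUBIC))
cv2.imwrite('pics/c2.png',cv2.resize(t[160:250,270:360],None,fx=6.6,fy=6.6,interpolation=cv2.INTER_CUBIC))
cv2.imwrite('pics/c3.png',cv2.resize(s[155:255,230:340],None,fx=6,fy=6,interpolation=cv2.INTER_CUBIC))
E
```

```text
(no output)
```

View pics/c1.png

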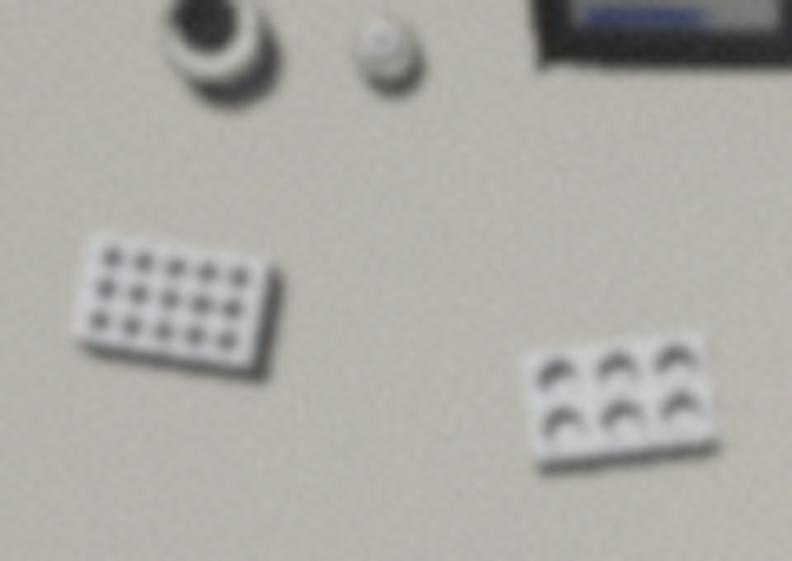

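View pics/c2.png

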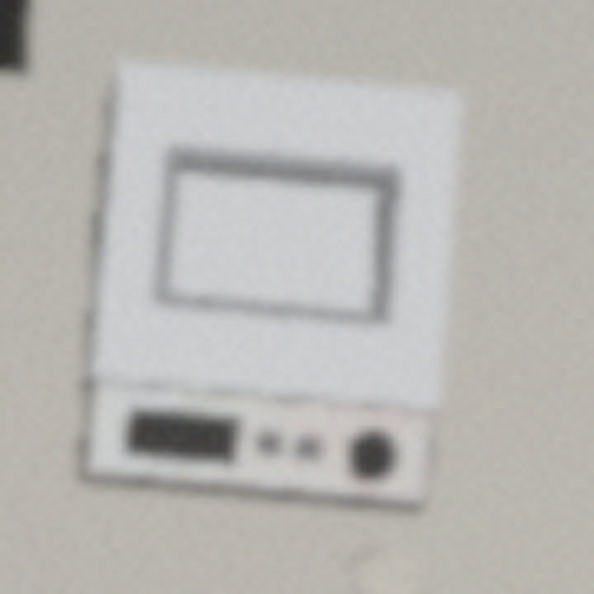

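View pics/c3.png

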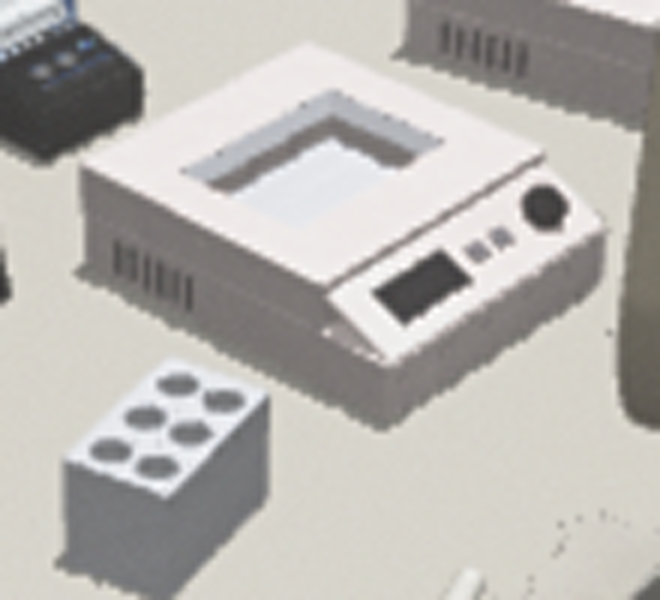

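```bash
cat > h.py <<'E'
import numpy as np
from scipy.optimize import least_squares
from bench import imaging
C={n:imaging.calibration(n) for n in("scene","top")}
def proj(n,X):
    c=C[n]; p=np.atleast_2d(X)@c['R'].T+c['t']; a=p[:,:2]/p[:,2:]; a=a*(1+c['k1']*(a**2).sum(1,keepdims=True))
    return a*[c['fx'],c['fy']]+[c['cx'],c['cy']]
def un(n,uv,z):
    f=lambda q: (proj(n,[q[0],q[1],z])[0]-uv)
    return least_squares(f,[.5,0]).x
def crop(pts,off,s): return (np.array(pts,float)+.5)/s-.5+off
def fit(obs,loc,x0):  # obs {cam: (idx, px)}, loc Nx3
    loc=np.array(loc,float)
    def f(p,sep=0):
        c,s=np.cos(p[2]),np.sin(p[2]); W=loc@np.array([[c,-s,0],[s,c,0],[0,0,1]]).T+[p[0],p[1],0]
        return np.concatenate([(proj(n,W[i])-px).ravel() for n,(i,px) in obs.items()])
    r=least_squares(f,x0); return r.x,f(r.x).reshape(-1,2)
E
python3 - <<'E'
from h import *
rect=lambda a,b,z:[[a/2,b/2,z],[a/2,-b/2,z],[-a/2,-b/2,z],[-a/2,b/2,z]]
I=[0,1,2,3]
bt=crop([(524,352),(703,330),(720,443),(541,462)],(150,160),6.6)
bs=crop([(66,460),(170,360),(268,398),(165,497)],(230,155),6)
# scene order: which corner is which: print unprojections
for n,b in(("top",bt),("scene",bs)): print(n,[un(n,p,.056).round(4) for p in b])
wt=crop([(170,148),(400,168),(388,322),(157,302)],(270,160),6.6)
ws=crop([(182,172),(333,92),(445,140),(298,225)],(230,155),6)
for n,b in(("top",wt),("scene",ws)): print(n,[un(n,p,.06).round(4) for p in b])
bk=crop([(118,62),(464,90)],(270,160),6.6); print([un('top',p,.06).round(4) for p in bk])
bk=crop([(82,165),(310,42)],(230,155),6); print([un('scene',p,.06).round(4) for p in bk])
def show(name,loc,t,s,x0):
    for o in ({'top':(I,t)},{'scene':(I,s)},{'top':(I,t),'scene':(I,s)}):
        x,r=fit(o,loc,x0); print(name,list(o),x[:2].round(4),np.degrees(x[2]).round(2),r.round(1).tolist())
show('block',rect(.05,.084,.056),bt,bs,[.5,-.0,0])
show('well',rect(.074,.108,.06),wt,ws,[.5,-.2,0])
E
```

```text
top [array([0.494, 0.003]), array([ 0.5059, -0.0785]), array([ 0.4538, -0.0876]), array([ 0.4434, -0.0064])]
scene [array([0.4899, 0.0061]), array([ 0.5023, -0.0759]), array([ 0.4528, -0.0803]), array([ 4.429e-01, -1.000e-04])]
top [array([ 0.5927, -0.1957]), array([ 0.5857, -0.3021]), array([ 0.5134, -0.2967]), array([ 0.5205, -0.1908])]
scene [array([ 0.5907, -0.1929]), array([ 0.581 , -0.2966]), array([ 0.5131, -0.2943]), array([ 0.5214, -0.1907])]
[array([ 0.633 , -0.1711]), array([ 0.6234, -0.3318])]
[array([ 0.6304, -0.1683]), array([ 0.6193, -0.3287])]
block ['top'] [ 0.4743 -0.0424] 8.46 [[0.1, 0.4], [0.6, 0.2], [0.0, -0.6], [-0.6, 0.0]]
block ['scene'] [ 0.472  -0.0376] 7.75 [[-0.7, 0.0], [-0.1, -0.0], [0.5, -0.4], [0.2, 0.3]]
block ['top', 'scene'] [ 0.4738 -0.0406] 8.08 [[-0.5, 0.4], [0.0, 0.5], [-0.6, -0.4], [-1.3, 0.1], [-0.4, -0.7], [0.0, -0.8], [0.6, -1.3], [0.6, -0.5]]
well ['top'] [ 0.5531 -0.2463] -3.89 [[-0.3, -0.3], [0.2, -0.2], [0.3, 0.3], [-0.3, 0.2]]
well ['scene'] [ 0.5518 -0.244 ] -4.04 [[-0.6, -0.2], [-0.3, -1.0], [0.8, 0.1], [0.1, 0.8]]
well ['top', 'scene'] [ 0.5529 -0.2457] -3.96 [[-0.4, -0.3], [0.0, -0.1], [0.1, 0.4], [-0.5, 0.2], [-0.5, -0.5], [-0.3, -1.3], [0.8, -0.3], [0.2, 0.4]]
```

The crops show the six wide holes on the block at top (243,220), while (176,206) has 15. The heater at (311,203) is nearer the base than (403,198), and both cameras agree to about 3 mm. The fits give the block at (0.4735, -0.0405), yaw 8.1°, and the well at (0.5527, -0.2455), yaw -4.0°. I'll turn the tool first.

>>> {"method": "arm_command", "body": {"motion": [[0,0,0,0,0,-7.9,0],[0,0,0,0,0,-7.9,0],[0,0,0,0,0,-7.9,0],[0,0,0,0,0,-7.9,0],[0,0,0,0,0,-7.9,0],[0,0,0,0,0,-7.9,0],[0,0,0,0,0,-7.9,0],[0,0,0,0,0,-7.9,0],[0,0,0,0,0,-7.9,0],[0,0,0,0,0,-7.9,0],[0,0,0,0,0,0,0]]}}

```text
time: 1.2
ee_pos: [0.1943, -0.5674, 0.2129]
orientation: [[0.14, -0.0, 0.99], [-0.99, 0.001, 0.14], [-0.001, -1.0, -0.0]]
force: [0.2, 0.4, -0.1]
grip_width: 0.998
```

```bash
cat >> h.py <<'E'
def go(target,yaw=None):
    from bench import sensors
    s=sensors.state(); R=s['orientation']; d=R.T@(np.array(target)-s['ee_pos'])
    z=R[:,2]; y0=np.degrees(np.arctan2(z[1],z[0]))
    print('t',s['time'],'pos',s['ee_pos'].round(4),'yaw',y0.round(2),'tilt',np.degrees(np.arccos(-R[2,1])).round(2),'grip',round(s['grip_width'],3),'F',s['force'].round(1),'q6',s['q'][5].round(1))
    print('tool shift mm',(d*1000).round(1), 'wy', None if yaw is None else round(-(yaw-y0),2))
E
python3 -c "
from h import *
go([.4735,-.0405,.213],8.1)"
```

```text
t 1.2 pos [ 0.1943 -0.5674  0.2129] yaw 8.02 tilt 0.06 grip 0.998 F [ 0.2  0.4 -0.1] q6 -84.0
tool shift mm [-4.827e+02  3.000e-01  3.501e+02] wy -0.08
```

>>> {"method": "arm_command", "body": {"motion": [[0,-0.02,0,0.0145,0,0,0],[0,-0.036,0,0.026,0,0,0],[0,-0.036,0,0.026,0,0,0],[0,-0.036,0,0.026,0,0,0],[0,-0.036,0,0.026,0,0,0],[0,-0.036,0,0.026,0,0,0],[0,-0.036,0,0.026,0,0,0],[0,-0.036,0,0.026,0,0,0],[0,-0.036,0,0.026,0,0,0],[0,-0.036,0,0.026,0,0,0],[0,-0.036,0,0.026,0,0,0],[0,-0.036,0,0.026,0,0,0]]}}

```text
time: 2.4
ee_pos: [0.4353, -0.1126, 0.2134]
orientation: [[0.133, 0.0, 0.991], [-0.991, -0.0, 0.133], [0.0, -1.0, 0.0]]
force: [1.1, -0.9, -1.1]
grip_width: 0.999
```

>>> {"method": "arm_command", "body": {"motion": [[0,-0.033,0,0.024,0,0,0],[0,-0.026,0,0.019,0,0,0],[0,-0.008,0,0.006,0,0,0],[0,0,0,0,0,0,0],[0,0,0,0,0,0,0]]}}

```text
time: 2.9
ee_pos: [0.4737, -0.0419, 0.2132]
orientation: [[0.136, -0.001, 0.991], [-0.991, -0.0, 0.136], [0.0, -1.0, -0.001]]
force: [0.1, -0.6, -0.4]
grip_width: 0.999
```

```bash
python3 -c "
from h import *
import cv2
go([.4735,-.0405,.058],8.1)
s=imaging.capture('scene'); cv2.imwrite('pics/s1.png',cv2.resize(s[120:270,180:360],None,fx=4,fy=4,interpolation=cv2.INTER_CUBIC))"
```

```text
t 2.9 pos [ 0.4737 -0.0419  0.2132] yaw 7.81 tilt 0.05 grip 0.999 F [ 0.1 -0.6 -0.4] q6 -19.0
tool shift mm [-1.500e+00  1.552e+02  1.000e-01] wy -0.29
```

View pics/s1.png

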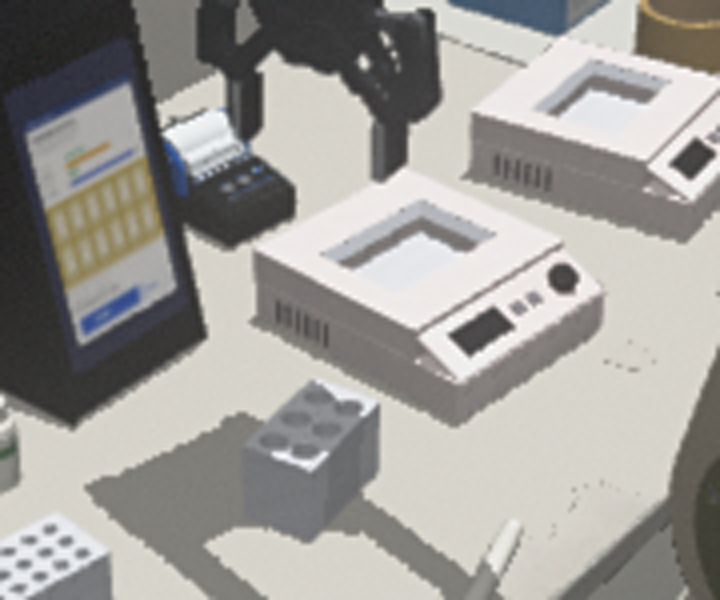

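The open gripper hangs above the block with its fingers straddling the width, and nothing is in the way. Going down.

>>> {"method": "arm_command", "body": {"motion": [[0,-0.0015,0.02,0,0,-0.3,0],[0,0,0.035,0,0,0,0],[0,0,0.035,0,0,0,0],[0,0,0.03,0,0,0,0],[0,0,0.02,0,0,0,0],[0,0,0.01,0,0,0,0],[0,0,0.005,0,0,0,0],[0,0,0,0,0,0,0],[0,0,0,0,0,0,0]]}}

```text
time: 3.85
ee_pos: [0.4749, -0.0402, 0.0597]
orientation: [[0.142, 0.002, 0.99], [-0.99, -0.0, 0.142], [0.001, -1.0, 0.002]]
force: [0.2, 0.5, 1.5]
grip_width: 1.0
```

```bash
python3 -c "
from h import *
import cv2
go([.4735,-.0405,.058],8.1)
s=imaging.capture('scene'); cv2.imwrite('pics/s2.png',cv2.resize(s[140:290,180:360],None,fx=4,fy=4,interpolation=cv2.INTER_CUBIC))"
```

```text
t 3.85 pos [ 0.4749 -0.0402  0.0597] yaw 8.16 tilt 0.11 grip 1.0 F [0.2 0.5 1.5] q6 -19.2
tool shift mm [ 0.1  1.7 -1.4] wy 0.06
```

View pics/s2.png

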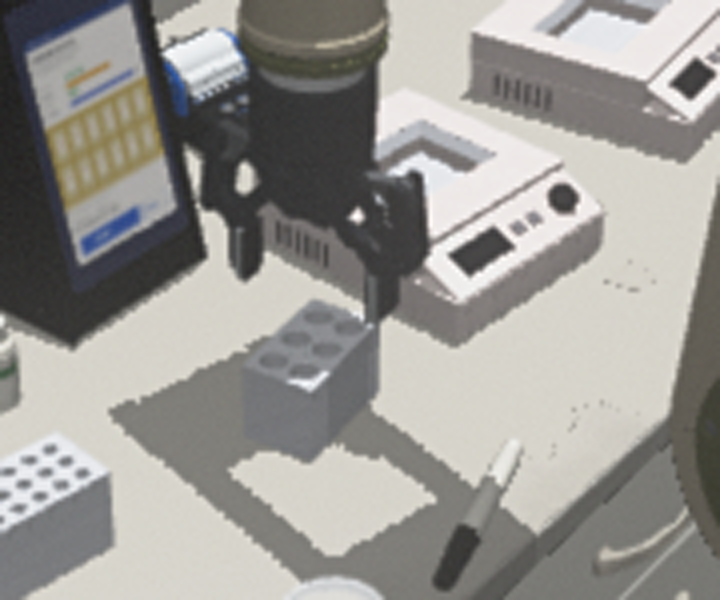

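```bash
python3 -c "
from h import *
import cv2
s=imaging.capture('scene'); 
S=4; o=np.array([180,190]); im=cv2.resize(s[190:290,180:360],None,fx=S,fy=S,interpolation=cv2.INTER_CUBIC)
a=np.radians(8.16);zx=np.array([np.cos(a),np.sin(a),0])
for z,col in((.041,(0,0,255)),(.054,(0,255,0))):
  for d in(-.0425,0,.0425):
    p=proj('scene',np.array([.4749,-.0402,z])+d*zx)[0]; print(z,d,p.round(1)); cv2.circle(im,tuple(int(v) for v in (p-o+.5)*S),3,col,-1)
cv2.imwrite('pics/s3.png',im)
t=imaging.capture('top');cv2.imwrite('pics/t3.png',cv2.resize(t[150:290,150:350],None,fx=4,fy=4,interpolation=cv2.INTER_CUBIC))
go([.4735,-.0405,.058],8.1)
"
```

```text
0.041 -0.0425 [272.1 235. ]
0.041 0 [257.4 229.8]
0.041 0.0425 [243.  224.6]
0.054 -0.0425 [272.2 230.8]
0.054 0 [257.4 225.6]
0.054 0.0425 [242.9 220.4]
t 4.0 pos [ 0.4749 -0.0399  0.0596] yaw 8.19 tilt 0.12 grip 1.005 F [ 0.2  0.4 -0.3] q6 -19.2
tool shift mm [ 0.4  1.6 -1.5] wy 0.09
```

View pics/s3.png

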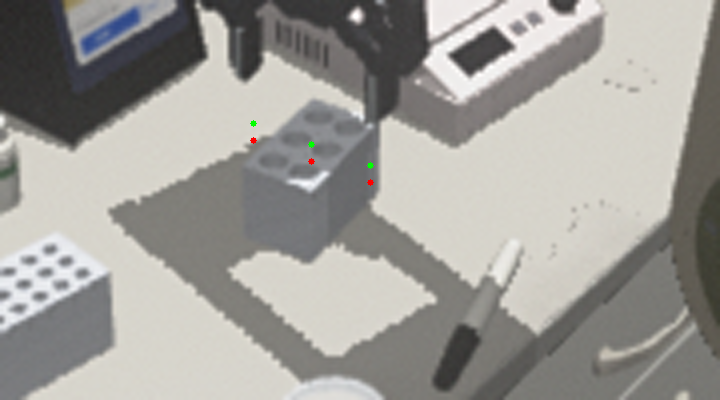

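View pics/t3.png

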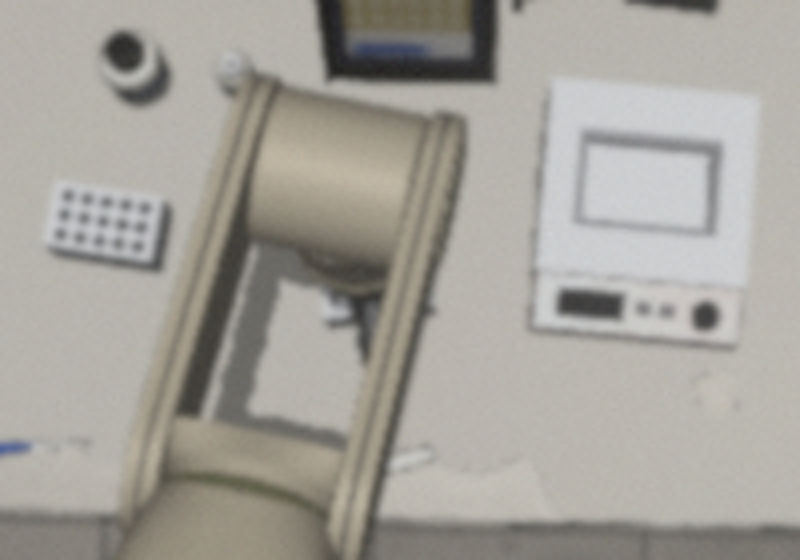

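```bash
python3 -c "
from h import *
for P,m in(((.4737,-.0419,.2132),(259.4,159.4)),((.4749,-.0399,.0596),(258.1,215.3))):
  for dz in(-.019,-.006,.01,.02,.03): print(P[2],dz,proj('scene',np.array(P)+[0,0,dz]).round(1),m)
"
```

```text
0.2132 -0.019 [[258.2 177.1]] (259.4, 159.4)
0.2132 -0.006 [[258.2 172.3]] (259.4, 159.4)
0.2132 0.01 [[258.2 166.3]] (259.4, 159.4)
0.2132 0.02 [[258.3 162.5]] (259.4, 159.4)
0.2132 0.03 [[258.3 158.7]] (259.4, 159.4)
0.0596 -0.019 [[257.3 229.9]] (258.1, 215.3)
0.0596 -0.006 [[257.3 225.7]] (258.1, 215.3)
0.0596 0.01 [[257.3 220.5]] (258.1, 215.3)
0.0596 0.02 [[257.3 217.2]] (258.1, 215.3)
0.0596 0.03 [[257.3 213.9]] (258.1, 215.3)
```

```bash
python3 -c "
from h import *
import cv2
s=cv2.imread('pics/scene0.png');t=cv2.imread('pics/top0.png');t3=cv2.imread('pics/t3.png')
z=np.array([.324,-.946,0]);P=np.array([.1942,-.5671,.2124])
def draw(n,im,o,S,P,z,f):
  o=np.array(o); 
  for dz,col in((-.019,(0,0,255)),(-.006,(0,255,0)),(.026,(255,255,0))):
    for d in(-.05,0,.05):
      p=proj(n,P+[0,0,dz]+d*z)[0]; cv2.circle(im,tuple(int(v) for v in (p-o+.5)*S),3,col,-1)
  cv2.imwrite(f,im)
r=lambda a,S:cv2.resize(a,None,fx=S,fy=S,interpolation=cv2.INTER_CUBIC)
A=draw('scene',r(s[20:160,400:560],5),(400,20),5,P,z,'pics/a1.png')
draw('top',r(t[270:390,380:540],5),(380,270),5,P,z,'pics/a2.png')
draw('top',t3,(150,150),4,np.array([.4749,-.04,.0596]),np.array([.99,.142,0]),'pics/a3.png')
"
```

```text
(no output)
```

View pics/a1.png

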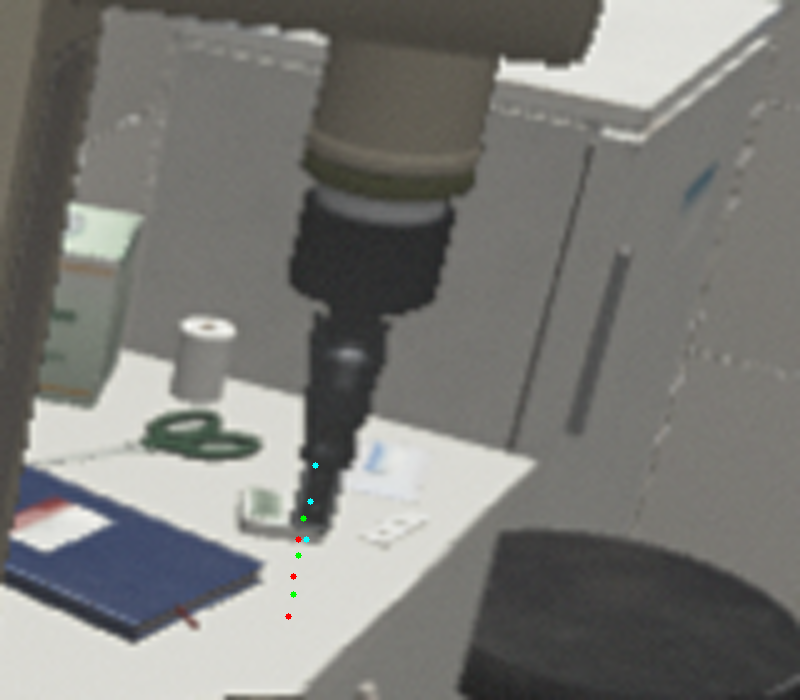

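View pics/a2.png

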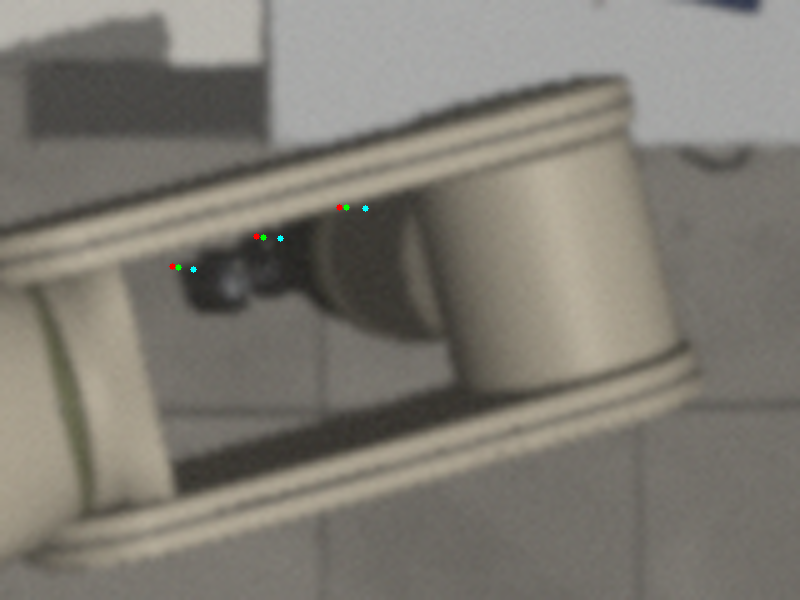

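View pics/a3.png

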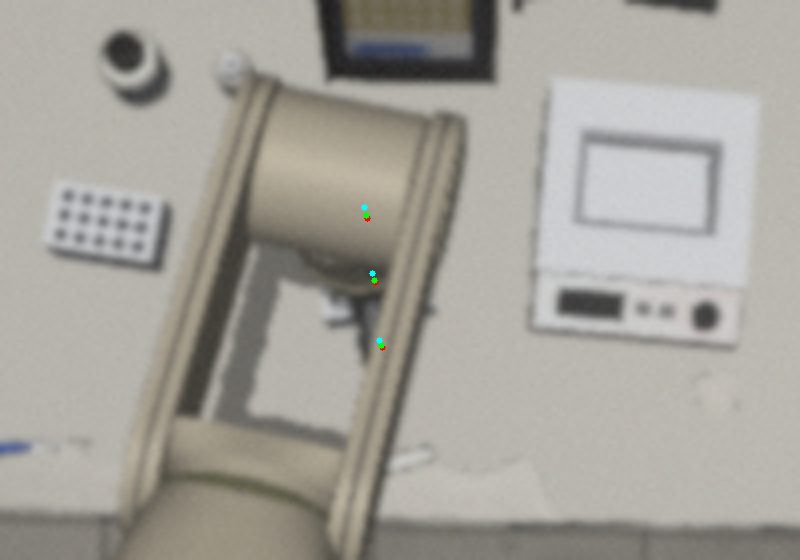

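```bash
python3 -c "
import cv2
from h import *
s=imaging.capture('scene');cv2.imwrite('pics/s4full.png',s)
cv2.imwrite('pics/s4.png',cv2.resize(s[170:260,220:300],None,fx=6.6,fy=6.6,interpolation=cv2.INTER_CUBIC))
"
```

```text
(no output)
```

View pics/s4.png

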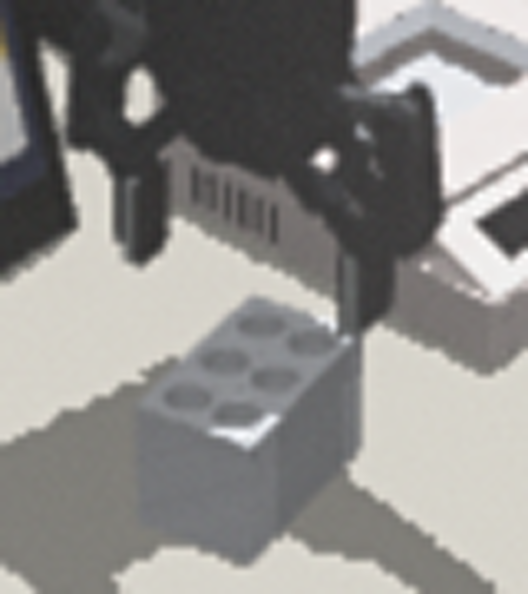

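The view disagrees with the model: the fingertips appear at about crop (135,262) and (355,333), roughly 30 mm higher than predicted. They are not beside the block yet. Lowering further is safe under either reading, so I'll go down 20 mm gently and look again.

>>> {"method": "arm_command", "body": {"motion": [[0,0,0.005,-0.0015,0,0,0],[0,0,0.008,0,0,0,0],[0,0,0.007,0,0,0,0],[0,0,0,0,0,0,0],[0,0,0,0,0,0,0]]}}

```text
time: 4.55
ee_pos: [0.472, -0.0399, 0.0378]
orientation: [[0.143, -0.001, 0.99], [-0.99, 0.0, 0.143], [-0.0, -1.0, -0.001]]
force: [-0.2, -0.2, -0.2]
grip_width: 1.002
```

```bash
python3 -c "
import cv2
from h import *
s=imaging.capture('scene')
cv2.imwrite('pics/s5.png',cv2.resize(s[170:260,220:300],None,fx=6.6,fy=6.6,interpolation=cv2.INTER_CUBIC))
go([.4735,-.0405,.02],8.1)
"
```

```text
t 4.6 pos [ 0.4723 -0.0399  0.0382] yaw 8.2 tilt 0.03 grip 0.999 F [0.3 0.1 0.8] q6 -19.2
tool shift mm [ 0.7 18.2  1.1] wy 0.1
```

View pics/s5.png

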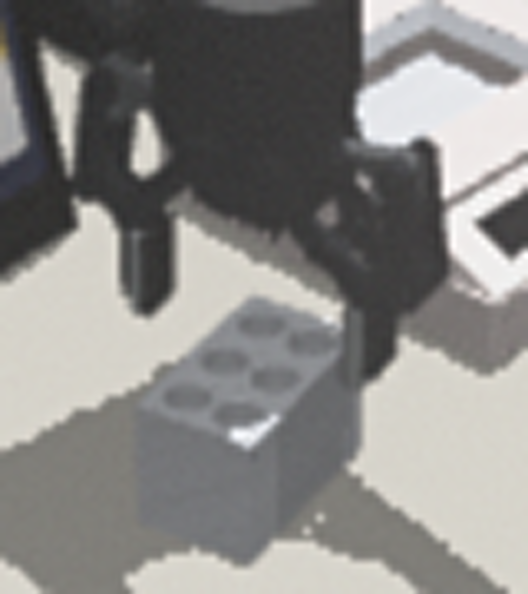

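```bash
python3 -c "
from h import *
for a,b,P in (((135,262),(365,330),(.4749,-.04,.0596)),((147,314),(372,380),(.4722,-.0399,.038))):
  for z in(.03,.04,.05,.06,.07,.08,.09):
    A=un('scene',crop([a],(220,170),6.6)[0],z);B=un('scene',crop([b],(220,170),6.6)[0],z)
    print(P,z,((A+B)/2).round(4),'sep',np.linalg.norm(A-B).round(4),'ang',np.degrees(np.arctan2(*(A-B)[::-1])).round(1))
"
```

```text
(0.4749, -0.04, 0.0596) 0.03 [ 0.5279 -0.1045] sep 0.1037 ang 11.9
(0.4749, -0.04, 0.0596) 0.04 [ 0.5188 -0.0934] sep 0.1024 ang 11.9
(0.4749, -0.04, 0.0596) 0.05 [ 0.5097 -0.0823] sep 0.1011 ang 11.9
(0.4749, -0.04, 0.0596) 0.06 [ 0.5006 -0.0711] sep 0.0999 ang 11.9
(0.4749, -0.04, 0.0596) 0.07 [ 0.4915 -0.06  ] sep 0.0986 ang 11.9
(0.4749, -0.04, 0.0596) 0.08 [ 0.4824 -0.0489] sep 0.0973 ang 11.9
(0.4749, -0.04, 0.0596) 0.09 [ 0.4733 -0.0377] sep 0.0961 ang 11.9
(0.4722, -0.0399, 0.038) 0.03 [ 0.5028 -0.0798] sep 0.0987 ang 12.5
(0.4722, -0.0399, 0.038) 0.04 [ 0.494  -0.0689] sep 0.0975 ang 12.5
(0.4722, -0.0399, 0.038) 0.05 [ 0.4852 -0.0581] sep 0.0963 ang 12.5
(0.4722, -0.0399, 0.038) 0.06 [ 0.4764 -0.0473] sep 0.0951 ang 12.5
(0.4722, -0.0399, 0.038) 0.07 [ 0.4676 -0.0365] sep 0.0939 ang 12.5
(0.4722, -0.0399, 0.038) 0.08 [ 0.4588 -0.0256] sep 0.0927 ang 12.5
(0.4722, -0.0399, 0.038) 0.09 [ 0.45   -0.0148] sep 0.0915 ang 12.5
```

>>> {"method": "arm_command", "body": {"motion": [[0,0.0005,0.005,0.001,0,0,0],[0,0,0.005,0,0,0,0],[0,0,0.005,0,0,0,0],[0,0,0.003,0,0,0,0],[0,0,0,0,0,0,0]]}}

```text
time: 5.1
ee_pos: [0.4729, -0.0402, 0.0196]
orientation: [[0.143, -0.001, 0.99], [-0.99, 0.0, 0.143], [-0.0, -1.0, -0.001]]
force: [0.7, 0.8, 0.4]
grip_width: 1.002
```

```bash
python3 -c "
import cv2
from h import *
s=imaging.capture('scene')
cv2.imwrite('pics/s6.png',cv2.resize(s[170:260,220:300],None,fx=6.6,fy=6.6,interpolation=cv2.INTER_CUBIC))
s=imaging.capture('top')
cv2.imwrite('pics/t6.png',cv2.resize(s[180:280,190:310],None,fx=6,fy=6,interpolation=cv2.INTER_CUBIC))
go([.4735,-.0405,.02],8.1)
"
```

```text
t 5.2 pos [ 0.4734 -0.0403  0.0203] yaw 8.19 tilt 0.02 grip 1.0 F [-0.2 -0.8  0.7] q6 -19.2
tool shift mm [0.2 0.3 0.1] wy 0.09
```

View pics/s6.png

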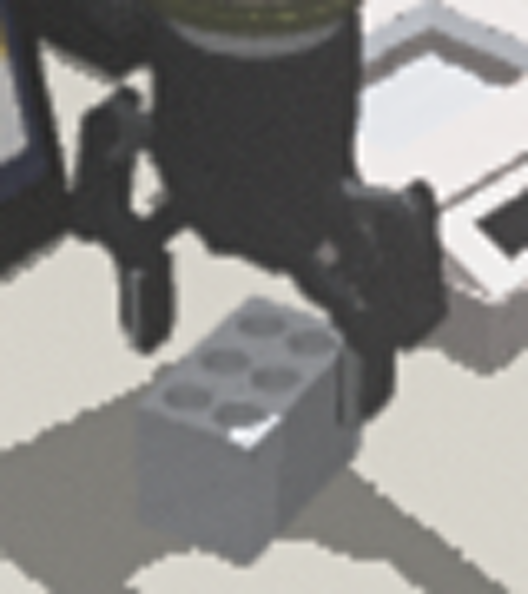

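View pics/t6.png

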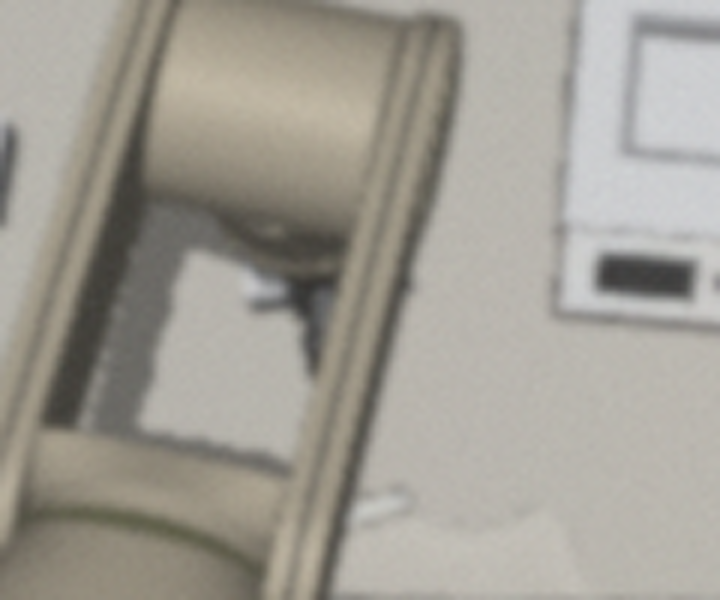

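The left fingertip at (147,350) and the right at (370,415) now flank the block. Measured against the +x edge, the tips are about 9 mm below the block's top, centred on it. Closing adds forward swing, giving about 17 mm of grip. Closing now.

>>> {"method": "arm_command", "body": {"motion": [[80,0,0,0,0,0,0],[130,0,0,0,0,0,0],[180,0,0,0,0,0,0],[255,0,0,0,0,0,0],[255,0,0,0,0,0,0],[255,0,0,0,0,0,0],[255,0,0,0,0,0,0],[255,0,0,0,0,0,0]], "force": 60}}

```text
time: 6.0
ee_pos: [0.4741, -0.0404, 0.021]
orientation: [[0.143, 0.001, 0.99], [-0.99, -0.0, 0.143], [0.0, -1.0, 0.001]]
force: [-1.3, -0.6, 6.3]
grip_width: 0.566
```

```bash
python3 -c "
import cv2
from h import *
s=imaging.capture('scene')
cv2.imwrite('pics/s7.png',cv2.resize(s[170:260,220:300],None,fx=6.6,fy=6.6,interpolation=cv2.INTER_CUBIC))
go([.4735,-.0405,.02],8.1)
"
```

```text
t 6.05 pos [ 0.4742 -0.0404  0.0211] yaw 8.2 tilt 0.07 grip 0.567 F [-0.2 -0.3  6.3] q6 -19.2
tool shift mm [-0.   1.1 -0.7] wy 0.1
```

View pics/s7.png

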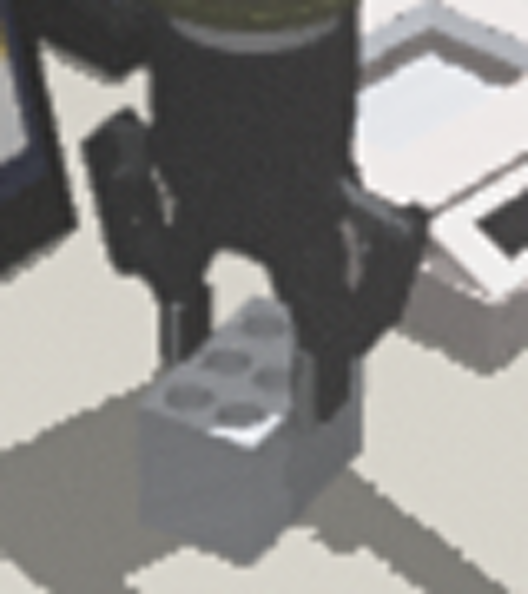

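Opening 0.567 × 85 ≈ 48 mm matches the block, and the pads lie on its upper 15–18 mm. Lifting 0.11 m, then turning toward the well's yaw.

>>> {"method": "arm_command", "body": {"motion": [[255,0,-0.005,0,0,0,0],[255,0,-0.01,0,0,0,0],[255,0,-0.02,0,0,0,0],[255,0,-0.025,0,0,0,0],[255,0,-0.025,0,0,0,0],[255,0,-0.015,0,0,0,0],[255,0,-0.01,0,0,0,0],[255,0,0,0,0,4,0],[255,0,0,0,0,4,0],[255,0,0,0,0,4.2,0],[255,0,0,0,0,0,0]]}}

```text
time: 7.15
ee_pos: [0.4729, -0.0402, 0.13]
orientation: [[-0.071, -0.001, 0.997], [-0.997, 0.0, -0.071], [-0.0, -1.0, -0.001]]
force: [0.2, 0.0, -2.7]
grip_width: 0.572
```

```bash
python3 -c "
import cv2
from h import *
s=imaging.capture('scene')
cv2.imwrite('pics/s8.png',cv2.resize(s[120:260,200:340],None,fx=4.2,fy=4.2,interpolation=cv2.INTER_CUBIC))
go([.5527,-.2455,.131],-4)
"
```

```text
t 7.2 pos [ 0.473  -0.0402  0.13  ] yaw -3.92 tilt 0.07 grip 0.57 F [ 0.1  0.6 -2.9] q6 -7.1
tool shift mm [199.4  -1.2  93.5] wy 0.08
```

View pics/s8.png

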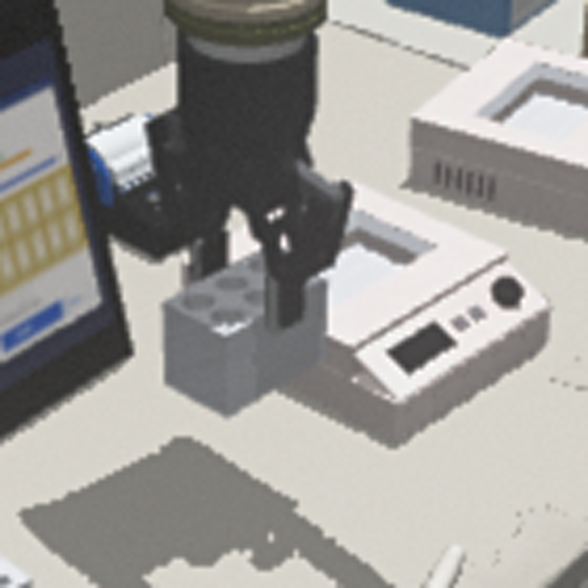

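The block hangs level in the jaws, with weight showing as −2.9 N. Carrying it over the well.

>>> {"method": "arm_command", "body": {"motion": [[255,0.01,0,0.005,0,0,0],[255,0.022,0,0.01,0,0,0],[255,0.03,0,0.014,0,0,0],[255,0.034,0,0.016,0,0,0],[255,0.034,0,0.016,0,0,0],[255,0.03,0,0.014,0,0,0],[255,0.022,0,0.01,0,0,0],[255,0.012,0,0.006,0,0,0],[255,0.005,0,0.0025,0,0,0],[255,0,0,0,0,0,0],[255,0,0,0,0,0,0]]}}

```text
time: 8.3
ee_pos: [0.5527, -0.2444, 0.1302]
orientation: [[-0.069, -0.0, 0.998], [-0.998, 0.001, -0.069], [-0.001, -1.0, -0.001]]
force: [0.3, -1.4, -2.8]
grip_width: 0.569
```

```bash
python3 -c "
import cv2
from h import *
go([.5527,-.2455,.131],-4)
s=imaging.capture('scene')
cv2.imwrite('pics/s9.png',cv2.resize(s[140:230,240:340],None,fx=6.6,fy=6.6,interpolation=cv2.INTER_CUBIC))
t=imaging.capture('top')
cv2.imwrite('pics/t9.png',cv2.resize(t[160:250,260:370],None,fx=6.6,fy=6.6,interpolation=cv2.INTER_CUBIC))
"
```

```text
t 8.3 pos [ 0.5527 -0.2444  0.1302] yaw -3.95 tilt 0.05 grip 0.569 F [ 0.3 -1.4 -2.8] q6 -24.8
tool shift mm [ 1.1 -0.8  0.1] wy 0.05
```

View pics/s9.png

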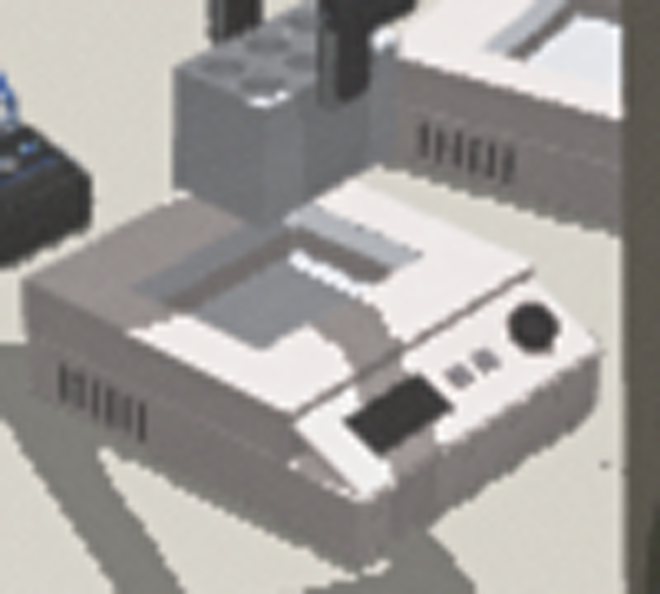

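View pics/t9.png

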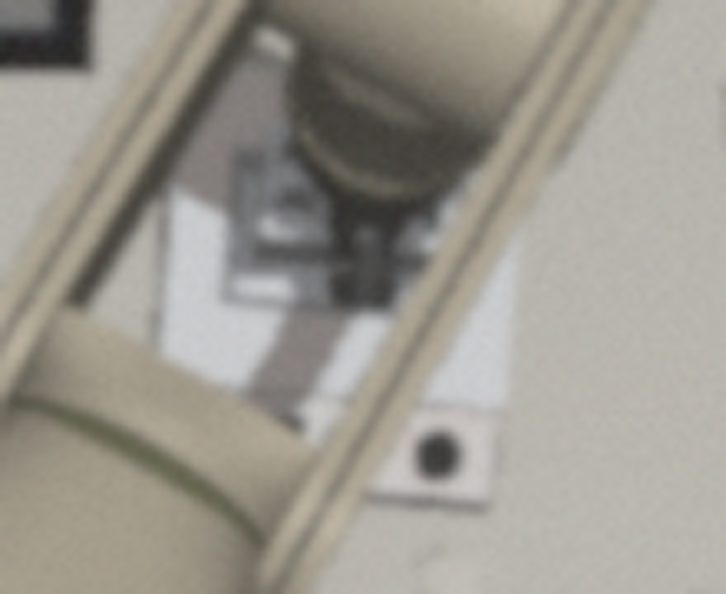

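```bash
python3 -c "
from h import *
obs=[(175,66),(262,108),(175,188),(262,228)]
px=crop(obs,(240,140),6.6)
loc=np.array([[.025,.042,.056],[-.025,.042,.056],[.025,.042,0],[-.025,.042,0]])
def f(p,full=False):
    c,s=np.cos(p[3]),np.sin(p[3]); return (proj('scene',loc@np.array([[c,-s,0],[s,c,0],[0,0,1]]).T+p[:3])-px).ravel()
p=np.array([.5527,-.2444,.109,np.radians(-3.95)]); print('pred-obs',f(p).reshape(-1,2).round(1))
r=least_squares(lambda q:f([q[0],q[1],q[2],p[3]]),p[:3]);print('free',r.x.round(4),r.fun.round(1))
r=least_squares(lambda q:f([q[0],q[1],.109,p[3]]),p[:2]);print('z fixed',r.x.round(4),r.fun.round(1))
"
```

```text
pred-obs [[-0.4 -0.2]
 [ 0.4 -0.4]
 [-0.6 -0.5]
 [-0.1 -0.2]]
free [ 0.5658 -0.2623  0.0956] [-0.1  0.3  0.5  0.1 -0.3 -0.3 -0.  -0.1]
z fixed [ 0.5512 -0.2433] [-0.3  0.1  0.6 -0.1 -0.5 -0.2  0.1  0.2]
```

The held block matches its predicted pose within 0.6 px. Its scene-camera position (0.5512, -0.2433) lies within 1 mm of the well's in the same camera. Lowering toward the floor, which should be at TCP z ≈ 0.057.

>>> {"method": "arm_command", "body": {"motion": [[255,0.0007,0.005,0,0,0,0],[255,0,0.01,0,0,0,0],[255,0,0.012,0,0,0,0],[255,0,0.012,0,0,0,0],[255,0,0.01,0,0,0,0],[255,0,0.008,0,0,0,0],[255,0,0.006,0,0,0,0],[255,0,0.003,0,0,0,0],[255,0,0,0,0,0,0],[255,0,0,0,0,0,0]]}}

```text
time: 9.4
ee_pos: [0.5532, -0.2462, 0.0649]
orientation: [[-0.07, 0.001, 0.998], [-0.998, -0.0, -0.07], [0.0, -1.0, 0.001]]
force: [0.6, 0.1, -2.5]
grip_width: 0.574
```

```bash
python3 -c "
import cv2
from h import *
go([.5527,-.2455,.057],-4)
s=imaging.capture('scene')
cv2.imwrite('pics/s10.png',cv2.resize(s[140:230,240:340],None,fx=6.6,fy=6.6,interpolation=cv2.INTER_CUBIC))
"
```

```text
t 9.4 pos [ 0.5532 -0.2462  0.0649] yaw -4.0 tilt 0.04 grip 0.574 F [ 0.6  0.1 -2.5] q6 -24.8
tool shift mm [-0.7  7.9 -0.5] wy -0.0
```

View pics/s10.png

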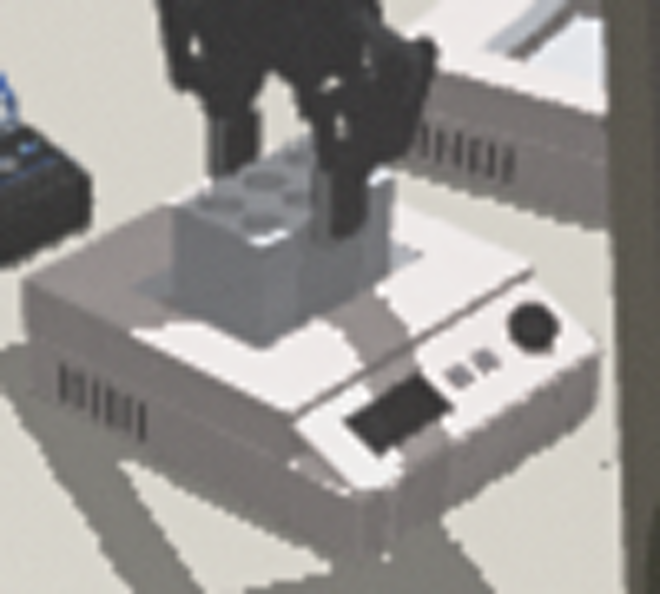

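The block is inside the well's mouth, square and untouched (weight still −2.5 N), and the gripper is clear of the deck. Taking the last 8 mm slowly.

>>> {"method": "arm_command", "body": {"motion": [[255,-0.0005,0.002,0,0,0,0],[255,0,0.002,0,0,0,0],[255,0,0.001,0,0,0,0],[255,0,0.001,0,0,0,0],[255,0,0.001,0,0,0,0],[255,0,0,0,0,0,0]]}}

```text
time: 10.05
ee_pos: [0.5528, -0.2455, 0.0572]
orientation: [[-0.07, -0.0, 0.998], [-0.998, 0.0, -0.07], [-0.0, -1.0, -0.0]]
force: [0.3, 0.1, -2.7]
grip_width: 0.572
```

>>> {"method": "arm_command", "body": {"motion": [[255,0,0.0005,0,0,0,0],[255,0,0.0005,0,0,0,0],[255,0,0,0,0,0,0]]}}

```text
time: 10.35
ee_pos: [0.553, -0.2456, 0.0571]
orientation: [[-0.07, 0.0, 0.998], [-0.998, -0.0, -0.07], [0.0, -1.0, 0.0]]
force: [-3.4, 1.5, 4.0]
grip_width: 0.571
```

Contact came at the predicted height, 0.057, with force going from −2.7 to +4 N. The block rests on the floor, so I'll release it.

>>> {"method": "arm_command", "body": {"motion": [[100,0,0,0,0,0,0],[85,0,0,0,0,0,0],[60,0,0,0,0,0,0],[20,0,0,0,0,0,0],[0,0,0,0,0,0,0],[0,0,0,0,0,0,0],[0,0,0,0,0,0,0]], "force": 20}}

```text
time: 11.05
ee_pos: [0.5529, -0.2456, 0.0564]
orientation: [[-0.07, 0.0, 0.998], [-0.998, -0.0, -0.07], [0.0, -1.0, 0.0]]
force: [-0.1, 0.2, 1.1]
grip_width: 0.999
```

```bash
python3 -c "
import cv2
from h import *
go([.5527,-.2455,.057],-4)
s=imaging.capture('scene')
cv2.imwrite('pics/s11.png',cv2.resize(s[140:230,240:340],None,fx=6.6,fy=6.6,interpolation=cv2.INTER_CUBIC))
"
```

```text
t 11.05 pos [ 0.5529 -0.2456  0.0564] yaw -4.0 tilt 0.0 grip 0.999 F [-0.1  0.2  1.1] q6 -24.8
tool shift mm [-0.  -0.6 -0.2] wy -0.0
```

View pics/s11.png

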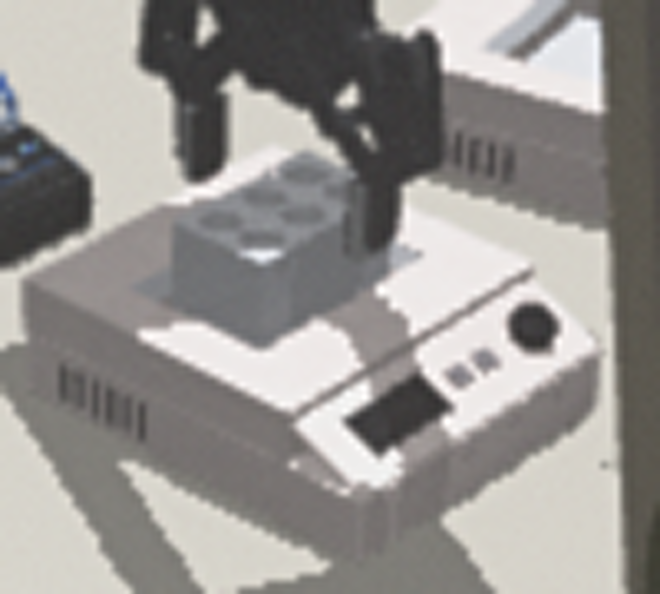

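The fingers are open and clear on both sides, and the block stands in the well. Going straight up, then sideways so the top camera can see.

>>> {"method": "arm_command", "body": {"motion": [[0,0,-0.005,0,0,0,0],[0,0,-0.015,0,0,0,0],[0,0,-0.025,0,0,0,0],[0,0,-0.03,0,0,0,0],[0,0,-0.03,0,0,0,0],[0,0,-0.025,0,0,0,0],[0,0,-0.02,0,0,0,0],[0,0.02,0,0,0,0,0],[0,0.035,0,0,0,0,0],[0,0.035,0,0,0,0,0],[0,0.035,0,0,0,0,0],[0,0.035,0,0,0,0,0]]}}

```text
time: 12.3
ee_pos: [0.5409, -0.4073, 0.2061]
orientation: [[-0.07, -0.0, 0.998], [-0.998, 0.0, -0.07], [0.0, -1.0, -0.0]]
force: [0.4, 0.1, -0.5]
grip_width: 0.998
```

>>> {"method": "arm_command", "body": {"motion": [[0,0.035,0,-0.01,0,0,0],[0,0.035,0,-0.01,0,0,0],[0,0.02,0,-0.005,0,0,0],[0,0,0,0,0,0,0],[0,0,0,0,0,0,0]]}}

```text
time: 12.8
ee_pos: [0.5097, -0.4939, 0.2057]
orientation: [[-0.071, -0.001, 0.997], [-0.997, 0.001, -0.071], [-0.001, -1.0, -0.001]]
force: [-0.4, -0.4, 0.4]
grip_width: 1.003
```

```bash
python3 -c "
import cv2
from h import *
go([.5527,-.2455,.057],-4)
s=imaging.capture('scene')
cv2.imwrite('pics/s12.png',cv2.resize(s[140:230,240:340],None,fx=6.6,fy=6.6,interpolation=cv2.INTER_CUBIC))
t=imaging.capture('top')
cv2.imwrite('pics/t12.png',cv2.resize(t[160:250,150:360],None,fx=3.8,fy=3.8,interpolation=cv2.INTER_CUBIC))
cv2.imwrite('pics/t12b.png',cv2.resize(t[160:250,270:360],None,fx=6.6,fy=6.6,interpolation=cv2.INTER_CUBIC))
"
```

```text
t 12.8 pos [ 0.5097 -0.4939  0.2057] yaw -4.09 tilt 0.06 grip 1.003 F [-0.4 -0.4  0.4] q6 -44.2
tool shift mm [-250.7  148.9   25.3] wy -0.09
```

View pics/s12.png

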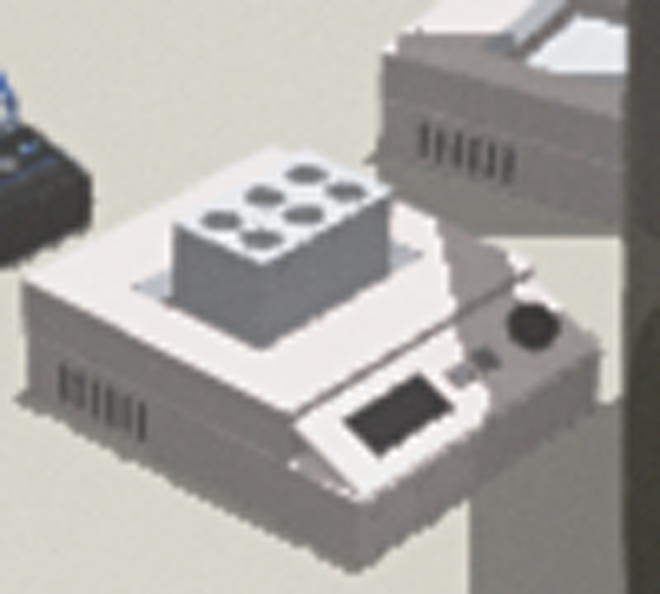

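View pics/t12.png

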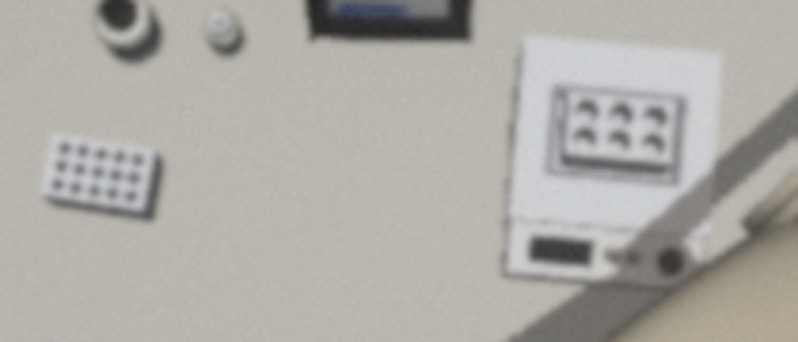

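View pics/t12b.png

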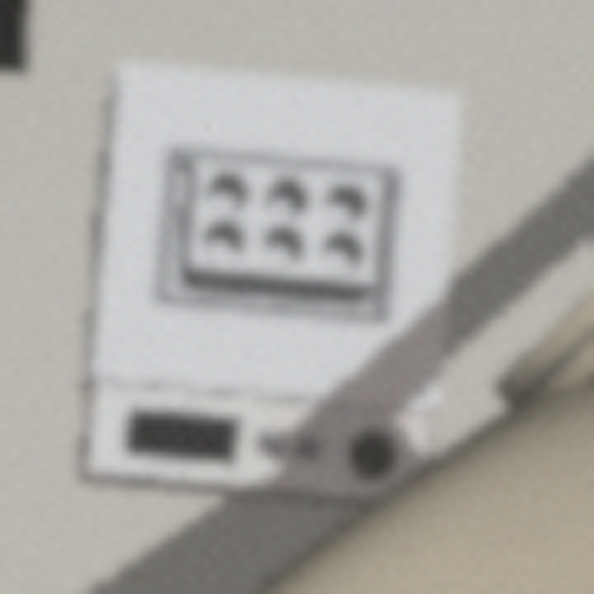

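The block sits square in the nearest heater's well, holes up. The 15-hole block hasn't moved. One numeric check of height and yaw.

```bash
python3 -c "
from h import *
loc=np.array([[.025,.042,0],[.025,-.042,0],[-.025,-.042,0],[-.025,.042,0]])
bs=crop([(174,222),(305,150),(392,193),(264,264)],(240,140),6.6)
bt=crop([(190,155),(384,168),(372,292),(183,275)],(270,160),6.6)
def f(p):
    c,s=np.cos(p[3]),np.sin(p[3]); W=loc@np.array([[c,-s,0],[s,c,0],[0,0,1]]).T+p[:3]
    return np.r_[(proj('scene',W)-bs).ravel(),(proj('top',W)-bt).ravel()]
r=least_squares(f,[.55,-.245,.092,-.07]);print(r.x[:3].round(4),np.degrees(r.x[3]).round(2),r.fun.round(1))
"
```

```text
[ 0.5524 -0.2457  0.0904] -3.68 [-0.1  0.1 -0.2  0.1  0.2 -0.4 -0.1  0.1  0.6  0.9 -0.8  1.3 -0.1 -1.1
  0.4 -0.9]
```

The top fits at z = 0.090 (expected 0.092), yaw −3.7° (well −4.0°), and less than 1 mm off the well's centre. Handing in.

```bash
python3 -c "
from bench import order
print(order.finish_job())"
```

```text
the job is handed in; nothing more can be done
None
```

The six-hole block is seated in the well of the heater nearest the base, holes up. I lowered it until it touched the well floor, let go, and backed the gripper clear. The job was handed in at about 13 s on the robot's clock.

**Last checks:**
- **Position:** the block is within 1 mm of the well centre, with yaw −3.7° against the well's −4.0°.
- **Height:** its top measures 90 mm above the table against 92 mm expected. That is within the camera error, so it is consistent with lying flat on the floor.
- **Contact:** the force changed from −2.7 N to +4 N at the height predicted for the floor.
- **Other block:** the fifteen-hole block shows no visible movement.

**Disagreement:** with the jaws open, the camera showed the fingertips about 30 mm higher than the stated tool geometry predicts. I set the grasp height from the pictures instead. The grip was firm, and the held block matched its predicted position to 0.6 px.

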